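Lamp on, fish the lost nut out of the tin, lamp off

ROBOT

A 7-joint arm with a two-finger parallel gripper is mounted at the origin on the work surface. World frame = base frame: x ahead of the robot, y to its left, z up, the work surface at z = 0. Lengths are in m, angles in rad, forces in N, time in s.
With the tool pointing down it reaches from about 0.425 to 0.95 m from the base axis. Payload 4.7 kg.
Tool frame: the origin (TCP) lies on the mounting face of the last link; the fingertips stand 182 mm ahead of it and the grasp point (between the pads) lies 164 mm ahead of it (arm.tip_extent is the distance from the TCP to the fingertips, in m); z points along the fingers, y is the line along which they close (so a half turn about z gives the same grasp; the last joint's range is limited). The gripper opens to 87 mm and grips with 3 to 60 N. Pads are 19 mm wide; open, the fingers measure 117 mm over their backs; the gripper's body (75 mm by 190 mm) begins 51 mm behind the grasp point.
Start: joints at [-1.212, 0.469, -0.049, 1.532, 0.024, 1.141, -0.082], TCP at [0.255, 0.625, 0.405] pointing down, gripper open.
Joint ranges: [-2.59, 2.59], [-0.33, 1.99], [-1.39, 1.29], [0.1, 2.45], [-1.04, 4.18], [0.21, 1.99], [-2.66, 2.66]. Speed limits (rad/s): [2.57, 2.57, 3.14, 3.14, 3.14, 3.14, 3.14].

INTERFACE

Orientations are given as [roll, pitch, yaw] about the fixed x, y, z axes, in that order (R = Rz(yaw) Ry(pitch) Rx(roll)).
In Python, from cell import arm gives the robot as it stands. The module is installed in compiled form; this text tells all that it offers.
- The arm moves only by the tool carry_out, never from a script. Its argument "motion" is one flat list of numbers, 5 for each row, row after row: the shift along the tool's x, y, z in m, then the turn about the tool's z in rad, then the closure, from -1 (fully open) to 1 (shut). A call has 1 to 12 rows; each row shifts and turns the commanded pose from where the row before left it, along the tool's axes as they then stand; what a row does not reach is not made up. A row lasts 1/10 s, in which the tool goes at most 50 mm and 8.59 degrees, less where a joint would pass 70% of its speed; a pose out of reach is approached as far as the arm can. A call with a gripper value outside its range is refused whole. The fingers move at their own pace and stop on an object; "newtons" is the grip in N (left out, the last holds). Time passes only in rows, so rows that do not move let the fingers close. It gives the time, the measured TCP pose, the force, the opening and the grip force at its end, in the units of the state.
- arm.sense(): the state, without advancing time (a new reading comes with each control period).
- arm.get_image(name): name is "scene" or "side" or "wrist"; returns a dict with "frame" (420x560x3 uint8, red, green, blue), "K" (3x3 intrinsics, pixels), "k1" (the pictures are not rectified: a ray, as slopes to the right and down, at radius r is drawn at 1 + k1 r^2 times it, then the intrinsics apply), "position" and "rotation" of the camera in the world. Camera axes: x right, y down, z forward; pixel columns grow to the right and rows downward; lengths in m; the calibration is good to about 2 mm. A picture is of the moment at which its call begins. There is no depth.
- arm.close_job(): hands the job in; it is judged then, once.
The state is a dict: "clock": time; "joint_pos": joint angles; "qd": joint speeds; "joint_efforts": joint torques, N m; "tool_pos": TCP position; "tcp_rot": TCP orientation; "contact_force": force on the tool from outside, world axes, zero at the start; "moment": the same for the moment, N m; "finger_gap": finger opening in m; "grip_force": force on a finger pad.
Only numpy, scipy, OpenCV 4.12 (cv2) and the standard library are available. Lean on these libraries where they do the work, as an engineer would, in place of code of your own. Each camera call takes 0.05 s, during which the arm holds its last target. There are 200 camera calls.

TASK

Switch the bench lamp on by pulling its red knob out until it clicks into its outer stop, then find the loose brass nut in the deep blue tin, lift it out and leave it lying in the round steel dish. Once the nut is in the dish and let go, switch the lamp off by pushing the knob fully home. Leave the paint can, tape roll and screwdriver where they are.

Things in the scene. Friction and masses are not known exactly. Their poses are not given: they have to be found in the camera images.
- lamp: Fixed LED lamp, left or right. Grey switch box 90 (x) x 120 (y) x 80 mm high, foot plate 110 x 140 x 8 mm. An aluminium light bar 230 mm long (y) stands at local x 15 to 65 mm, 150 to 190 mm above the bench, on two thin posts. Origin: under the middle of the switch box, at bench height; z up. Its own -x is the way the switch face looks and the knob pulls out; the face lies 45 mm from the origin.
- switch_knob (a joint): travel of the lamp's red push-pull knob in m: 0 = pushed home (lamp off), 0.020 = pulled fully out to its detent (lamp on). It moves level, along the lamp's own -x. A detent holds it at both ends: about 5.5 N to get it over the middle, after which it snaps by itself to the nearer end.
- knob_grip (a point): Centre of the knob's red head, on its axis 50 mm above the bench; moves with the knob: 32 mm out from the switch face when home, 52 mm when pulled. The head is a round mushroom 30 mm in diameter, 20 mm long along the axis, on a 12 mm stem (a yellow collar shows when out); it can be pinched from above across its sides. Axes as the lamp's.
- tin: open-topped blue steel tin, fixed to the bench, outside 190 (x) x 160 (y) x 50 mm high, walls and floor 4 mm thick. Origin: centre of its underside at bench height, z up. Stands at the other side from the lamp; place and yaw vary.
- nut: loose brass hexagon nut standing flat on the tin's floor, 28 mm across flats (32 mm over the corners), 26 mm high, 50 to 100 g, up to 45 mm (along the tin's x) and 33 mm (along its y) off the tin's middle. Origin: centre of its underside. Its own x axis, and the lines 60 and 120 degrees from it about z, are square to a pair of flats.
- dish: loose round steel parts dish, 110 mm across the rim, 100 mm at the foot, 26 mm high, wall 3 mm, floor 4 mm thick, 300 g, standing between the lamp and the tin. Origin: centre of its underside.
- paint_can: bystander: closed yellow can with a white label and top, 72 mm in diameter, 90 mm high, 0.5 kg, standing beyond the dish. Origin: centre of its underside.
- tape_roll: bystander: green roll of tape lying flat, 84 mm across, 24 mm high. Origin: centre of its underside.
- screwdriver: bystander: orange-handled screwdriver lying on the bench, 170 mm long along its own x, 26 mm high at the handle. Origin: under its middle.
Not all that is in view belongs to the job. Several things look just like the nut: the one meant starts farthest to the robot's right.

How it is judged:
By the outcome, as a careful person would: the job done as asked, in the order asked, and still so for the second after the job is handed in, with the robot touching nothing.
It also fails if it takes over 61 s, if anything falls off the work surface, if the arm or the gripper's body presses on something with over 40 N, if the wrist force passes 120 N, or if a joint passes its speed limit or range.

## Working session

There is one attempt and no reset: what is moved stays moved. The work goes in short steps, Python scripts to look and compute and a tool call to move; the robot and the scene stay as the last step left them, time stands still between calls to the robot, and variables do not carry over. Pictures are saved under pics/ and viewed, at most 10 in all, crops included, and the job is handed in when it is done.

Besides the shell and the picture viewer there is one more tool, called after "Call:" as name(argument=value, ...) on one line, values as JSON. carry_out: Moves the arm, as the interface text tells. Its arguments: {"type":"object","properties":{"motion":{"type":"array","items":{"type":"number"}},"newtons":{"type":"number"}},"required":["motion"]}

```bash
mkdir -p pics; cat > h.py <<'E'
import numpy as np, cv2
from cell import arm
def snap(n,f):
    d=arm.get_image(n); cv2.imwrite('pics/'+f,d['frame'][:,:,::-1]); np.savez('pics/'+f+'.npz',**{k:d[k] for k in('frame','K','k1','position','rotation')}); return d
def ray(d,u,v):
    K=np.array(d['K']);k=float(d['k1']);R=np.array(d['rotation'])
    p=cv2.undistortPoints(np.array([[[u,v]]],float),K,np.array([k,0,0,0.]))[0,0]
    return np.array(d['position']),R@np.array([p[0],p[1],1])
def at(d,u,v,z):
    o,r=ray(d,u,v); return o+r*(z-o[2])/r[2]
def proj(d,P):
    R=np.array(d['rotation']);c=R.T@(np.array(P)-np.array(d['position']));s=c[:2]/c[2];s=s*(1+float(d['k1'])*(s@s))
    return (np.array(d['K'])@[s[0],s[1],1])[:2]
E
python3 - <<'E'
from h import *
np.set_printoptions(precision=3,suppress=True)
a=snap('scene','s1.png');b=snap('side','d1.png');w=snap('wrist','w1.png')
for d in(a,b,w): print(d['position'],d['rotation'],d['K'][0][0],d['k1'])
cv2.imwrite('pics/both.png',cv2.resize(np.vstack([a['frame'],b['frame']])[:,:,::-1],None,fx=.714,fy=.714))
print(arm.sense())
E
```

```text
[ 1.073 -0.208  0.864] [-2.546 -0.012  1.196] 484.2183904758484 -0.012466590723130755
[ 0.397 -0.455  0.641] [-2.451 -0.009 -0.364] 407.9941975001613 -0.09856432060467687
[0.179 0.656 0.384] [2.835 0.001 1.182] 333.3118879828392 -0.0628115740257669
{'clock': 0.15, 'joint_pos': array([-1.212,  0.469, -0.049,  1.533,  0.024,  1.141, -0.082]), 'qd': array([ 0.002, -0.003, -0.   , -0.003, -0.001,  0.   ,  0.002]), 'joint_efforts': array([  0.   , -50.843,  -0.081, -23.642,  -0.061,   0.036,   0.   ]), 'tool_pos': array([0.255, 0.625, 0.404]), 'tcp_rot': array([-3.14 ,  0.   ,  2.754]), 'contact_force': array([ 0.294, -0.177, -0.109]), 'moment': array([ 0.02 , -0.039, -0.078]), 'grip_force': 0.0, 'finger_gap': 0.08702030883133684}
```

View pics/s1.png

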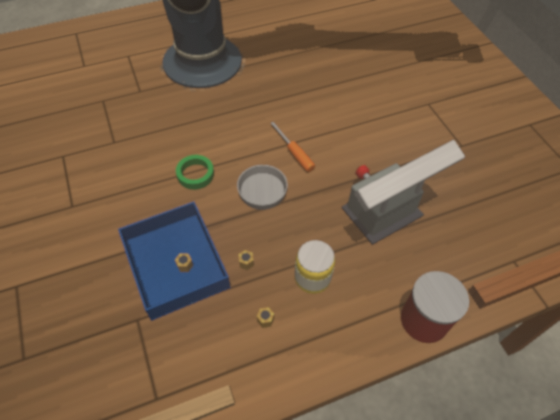

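View pics/d1.png

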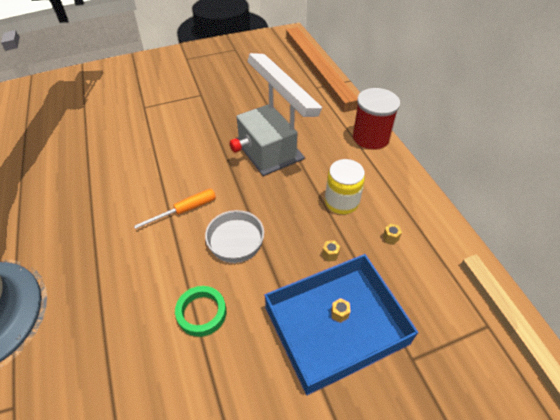

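Candidates for the nut in the scene view are (183,261) in the tin, and (246,258) and (265,316) on the bench. The one in the tin lies farthest to the robot's right (scene image left) and fits the description. Next I'll compute positions and check it in a crop.

```bash
cat >> h.py <<'E'
from scipy.spatial.transform import Rotation as Ro
_g=arm.get_image
def fix(d):
    d=dict(d); r=np.array(d['rotation'])
    if r.shape==(3,): d['rotation']=Ro.from_euler('xyz',r).as_matrix()
    return d
def load(f): return fix(np.load('pics/'+f+'.npz'))
def tri(d1,p1,d2,p2):
    o1,r1=ray(d1,*p1);o2,r2=ray(d2,*p2)
    r1=r1/np.linalg.norm(r1);r2=r2/np.linalg.norm(r2)
    s=np.linalg.lstsq(np.c_[r1,-r2],o2-o1,rcond=None)[0]
    A=o1+r1*s[0];B=o2+r2*s[1]; return (A+B)/2,np.linalg.norm(A-B)
np.set_printoptions(precision=4,suppress=True)
E
python3 - <<'E'
from h import *
a=load('s1.png');b=load('d1.png')
for n,p,q in [('nut',(183,261),(341,309)),('n2',(246,258),(331,250)),('n3',(265,316),(393,233)),('knob',(363,172),(236,145)),('dish',(262,186),(235,237)),('tape',(195,171),(201,310)),('can top',(317,256),(346,175)),
 ('tinA',(122,235),(307,383)),('tinB',(195,208),(266,296)),('tinC',(227,270),(365,261)),('tinD',(153,311),(414,329)),('bar1',(461,151),(255,57)),('bar2',(366,195),(316,109))]:
    print(n,*tri(a,p,b,q))
def crop(f,d,u,v,r=55):
    im=d['frame'][v-r:v+r,u-r:u+r,::-1]; return cv2.resize(im,(390,390),interpolation=cv2.INTER_CUBIC)
cv2.imwrite('pics/c1.png',np.hstack([crop('',a,183,261,35),crop('',a,370,180,45)]))
cv2.imwrite('pics/c2.png',np.hstack([crop('',b,341,309,35),crop('',b,255,140,45)]))
cv2.imwrite('pics/c.png',cv2.resize(np.vstack([cv2.imread('pics/c1.png'),cv2.imread('pics/c2.png')]),(590,590)))
E
```

```text
nut [ 0.5903 -0.2091  0.0221] 0.0007080376402887754
n2 [ 0.6255 -0.0919  0.0157] 0.0026641357661240025
n3 [ 0.7528 -0.0993  0.0168] 0.0023465057597362453
knob [0.5348 0.209  0.0485] 0.0009336236521856607
dish [0.4683 0.0002 0.0135] 0.003274976917096092
tape [ 0.3731 -0.1244  0.0117] 0.001465735304126782
can top [0.7025 0.0217 0.0778] 0.005429865620729276
tinA [ 0.4922 -0.3048  0.0298] 0.005599670799911499
tinB [ 0.4822 -0.1507  0.0317] 0.0050783464476102
tinC [ 0.6574 -0.1445  0.0476] 0.016948351532714
tinD [ 0.6784 -0.2872  0.0367] 0.002494520635762592
bar1 [0.6304 0.3524 0.1619] 0.0006128219260019783
bar2 [0.6724 0.1188 0.177 ] 0.012648378419160253
```

View pics/c.png

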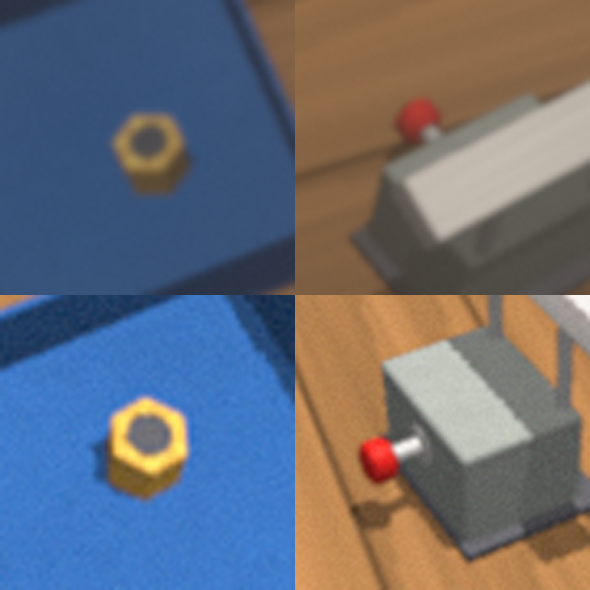

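The crop confirms the brass nut standing alone in the tin, at y=-0.209, versus -0.09 and -0.10 for the others. It also shows the knob and the grey box. Next is the lamp yaw from the box's top corners.

```bash
cat >> h.py <<'E'
def goto(g,yaw=None):
    "shift in present tool axes to bring grasp point to g; turn about tool z"
    s=arm.sense();R=Ro.from_euler('xyz',s['tcp_rot']).as_matrix()
    cur=s['tool_pos']+R@[0,0,.164]
    print('clock',s['clock'],'grasp',cur,'shift tool',R.T@(np.array(g)-cur), 'R',R[:2,:2].ravel())
    if yaw is not None:
        t=-(yaw-s['tcp_rot'][2]); print('turn',(t+np.pi/2)%np.pi-np.pi/2,'q7',s['joint_pos'][6])
E
python3 - <<'E'
from h import *
b=load('d1.png')
P=[at(b,*p,.08) for p in [(237.5,115.4),(262.5,145.9),(296.9,130.7)]]
print(P)
y=P[0]-P[1];x=P[2]-P[1]
print(np.linalg.norm(y),np.arctan2(-y[0],y[1]),np.linalg.norm(x),np.arctan2(x[1],x[0]))
psi=np.arctan2(-y[0],y[1]); m=(P[0]+P[1])/2; print('knob home from face',m-.032*np.array([np.cos(psi),np.sin(psi),0]))
goto([.535,.209,.05],np.pi+psi)
E
```

```text
[array([0.5579, 0.2667, 0.08  ]), array([0.5778, 0.1514, 0.08  ]), array([0.6618, 0.1719, 0.08  ])]
0.11704060839467466 0.1704405074863047 0.08648965322654854 0.23978479547808804
knob home from face [0.5363 0.2036 0.08  ]
clock 0.15 grasp [0.2551 0.6245 0.2399] shift tool [-0.4162 -0.2786  0.1904] R [-0.9258  0.3781  0.3781  0.9258]
turn -0.558173404632647 q7 -0.08228701419340242
```

Call:
carry_out(motion=[-0.038, -0.025, 0, 0, -1, -0.038, -0.025, 0, 0, -1, -0.038, -0.025, 0, 0, -1, -0.038, -0.025, 0, 0, -1, -0.038, -0.025, 0, 0, -1, -0.038, -0.025, 0, 0, -1, -0.038, -0.025, 0, 0, -1, -0.038, -0.025, 0, 0, -1, -0.038, -0.025, 0, 0, -1, -0.038, -0.025, 0, 0, -1, -0.036, -0.029, 0, 0, -1, 0, 0, 0, 0, -1])

```text
clock: 1.35
tool_pos: [0.538, 0.2017, 0.4047]
tcp_rot: [-3.138, 0.003, 2.741]
contact_force: [-0.4, -0.0, 0.6]
finger_gap: 0.0871
grip_force: 0.0
```

Call:
carry_out(motion=[0, 0, 0.02, -0.14, -1, 0, 0, 0.02, -0.14, -1, 0, 0, 0.02, -0.14, -1, 0, 0, 0.02, -0.14, -1, 0, 0, 0, 0, -1, 0, 0, 0, 0, -1])

```text
clock: 1.95
tool_pos: [0.5348, 0.2095, 0.3248]
tcp_rot: [3.141, -0.001, -2.972]
contact_force: [0.5, 0.0, 0.4]
finger_gap: 0.087
grip_force: 0.0
```

```bash
python3 - <<'E'
from h import *
w=fix(snap('wrist','w2.png')); goto([.535,.209,.05],np.pi+.175)
print(proj(w,[.535,.209,.05]))
np.savez('pics/w2.png.npz',**w)
E
```

```text
clock 2.0 grasp [0.5352 0.2097 0.1615] shift tool [ 0.0005 -0.0007  0.1115] R [-0.9856 -0.169  -0.169   0.9856]
turn -0.005218478281465266 q7 1.300017734362922
[276.4897 209.7723]
```

View pics/w2.png

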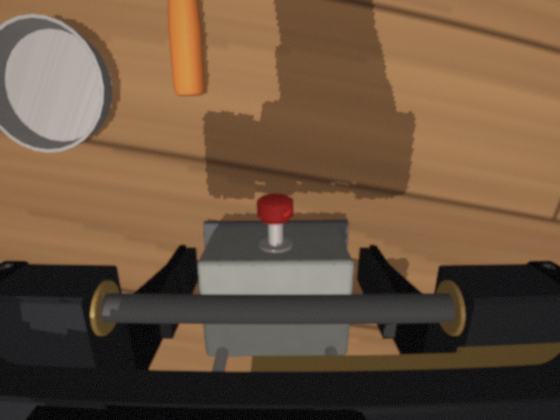

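The knob head shows at (275,208), matching the prediction of (276,210), and the box is square to the gripper. I'll descend, pinch and pull.

Call:
carry_out(motion=[0, 0, 0.03, 0, -1, 0, 0, 0.03, 0, -1, 0, 0, 0.03, 0, -1, 0, 0, 0.021, 0, -1, 0, 0, 0, 0, -1, 0, 0, 0, 0, 1, 0, 0, 0, 0, 1, 0, 0, 0, 0, 1, 0, 0, 0, 0, 1, 0, 0, 0, 0, 1, 0, 0, 0, 0, 1], newtons=40)

```text
clock: 3.1
tool_pos: [0.5349, 0.2093, 0.2141]
tcp_rot: [3.141, 0.001, -2.969]
contact_force: [-0.7, -0.3, 0.3]
finger_gap: 0.047
grip_force: 0.0
```

Call:
carry_out(motion=[0, 0, 0, 0, 1, 0, 0, 0, 0, 1, 0, 0, 0, 0, 1, 0, 0, 0, 0, 1, 0, 0, 0, 0, 1, 0, 0, 0, 0, 1])

```text
clock: 3.7
tool_pos: [0.535, 0.2082, 0.2137]
tcp_rot: [-3.14, -0.0, -2.97]
contact_force: [0.2, -5.4, 2.5]
finger_gap: 0.0285
grip_force: 39.9
```

Call:
carry_out(motion=[0.004, 0, 0, 0, 1, 0.004, 0, 0, 0, 1, 0.004, 0, 0, 0, 1, 0.004, 0, 0, 0, 1, 0.004, 0, 0, 0, 1, 0.002, 0, 0, 0, 1, 0, 0, 0, 0, 1, 0, 0, 0, 0, 1])

```text
clock: 4.5
tool_pos: [0.5146, 0.2044, 0.2137]
tcp_rot: [-3.14, 0.003, -2.97]
contact_force: [4.3, -5.4, -2.6]
finger_gap: 0.0284
grip_force: 39.9
```

Call:
carry_out(motion=[-0.002, 0, 0, 0, -1, 0, 0, 0, 0, -1, 0, 0, 0, 0, -1, 0, 0, 0, 0, -1, 0, 0, 0, 0, -1, 0, 0, -0.01, 0, -1, 0, 0, -0.03, 0, -1, 0, 0, -0.04, 0, -1, 0, 0, -0.04, 0, -1, 0, 0, -0.04, 0, -1, 0, 0, 0, 0, -1])

```text
clock: 5.6
tool_pos: [0.5165, 0.2065, 0.3806]
tcp_rot: [3.138, 0.012, -2.97]
contact_force: [1.0, -0.7, 0.1]
finger_gap: 0.0867
grip_force: 0.0
```

```bash
python3 - <<'E'
from h import *
w=fix(snap('wrist','w3.png')); np.savez('pics/w3.png.npz',**w); b=fix(snap('side','d3.png'))
for n in ('w3','d3'):
    d=fix(np.load(f'pics/{n}.png.npz'));h=cv2.cvtColor(d['frame'],cv2.COLOR_RGB2HSV)
    m=((h[...,0]<6)|(h[...,0]>174))&(h[...,1]>180)&(h[...,2]>80)
    m=cv2.morphologyEx(m.astype(np.uint8),cv2.MORPH_OPEN,np.ones((3,3)))
    _,_,st,c=cv2.connectedComponentsWithStats(m)
    print(n,[(tuple(x.round(1)),s[4]) for x,s in zip(c[1:],st[1:]) if s[4]>40])
    u=np.array([np.cos(.175),np.sin(.175),0])
    print(' home',proj(d,[.535,.209,.05]),'out',proj(d,np.array([.535,.209,.05])-.02*u))
goto([.59,-.209,.15])
cv2.imwrite('pics/c4.png',cv2.resize(b['frame'][80:200,190:350,::-1],(640,480),interpolation=cv2.INTER_CUBIC))
E
```

```text
w3 [((np.float64(273.5), np.float64(184.5)), np.int32(578))]
 home [275.2271 205.9386] out [275.1046 186.1035]
d3 [((np.float64(372.2), np.float64(130.1)), np.int32(1125)), ((np.float64(226.6), np.float64(148.1)), np.int32(107))]
 home [235.8861 144.2757] out [227.5324 147.4317]
clock 5.7 grasp [0.5155 0.2062 0.2114] shift tool [-0.0021 -0.4219  0.0609] R [-0.9852 -0.1714 -0.1714  0.9852]
```

View pics/c4.png

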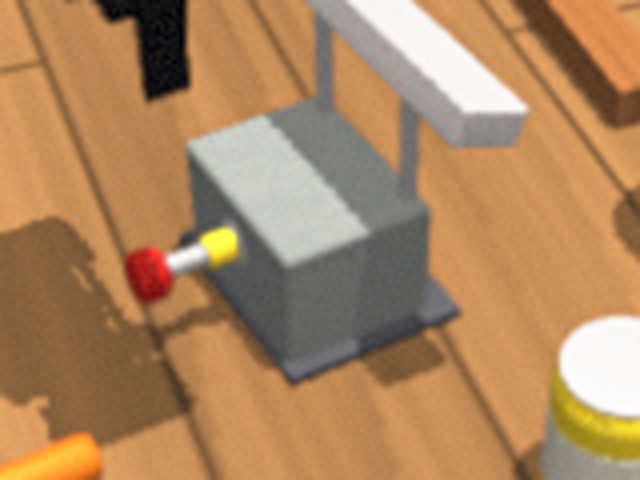

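The crop shows the red head at about (148,273) with the yellow collar showing, so the knob is out and latched. Next is the nut.

Call:
carry_out(motion=[0, -0.042, 0, 0, -1, 0, -0.042, 0, 0, -1, 0, -0.042, 0, 0, -1, 0, -0.042, 0, 0, -1, 0, -0.042, 0, 0, -1, 0, -0.042, 0, 0, -1, 0, -0.042, 0, 0, -1, 0, -0.042, 0, 0, -1, 0, -0.042, 0.02, 0, -1, 0, -0.042, 0.02, 0, -1, 0, 0, 0, 0, -1, 0, 0, 0, 0, -1])

```text
clock: 6.9
tool_pos: [0.5863, -0.2087, 0.3314]
tcp_rot: [3.14, -0.004, -2.972]
contact_force: [-0.1, 0.3, -0.2]
finger_gap: 0.0872
grip_force: 0.0
```

```bash
python3 - <<'E'
from h import *
w=fix(snap('wrist','w5.png')); np.savez('pics/w5.png.npz',**w)
p=proj(w,[.59,-.209,.03]); print(p); goto([.59,-.209,.15])
u,v=map(int,p);u0,v0=max(u-80,0),max(v-60,0); print(u0,v0)
cv2.imwrite('pics/c5.png',cv2.resize(w['frame'][v0:v0+120,u0:u0+160,::-1],(800,600),interpolation=cv2.INTER_CUBIC))
E
```

```text
[275.532  205.3609]
clock 6.95 grasp [ 0.5864 -0.2069  0.1684] shift tool [-0.0032 -0.0027  0.0184] R [-0.9852 -0.1715 -0.1715  0.9852]
195 145
```

View pics/c5.png

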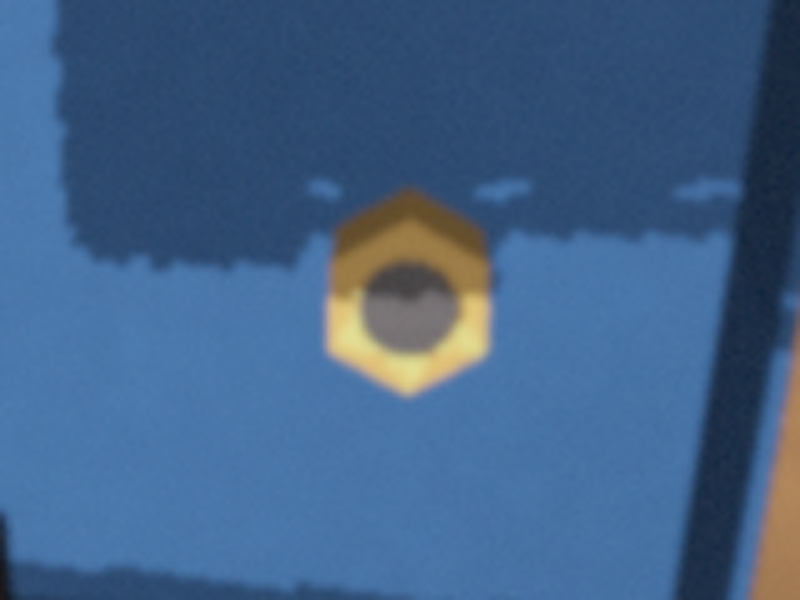

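The nut top shows at crop (408,308), which is image (277,207), within 1 px of the prediction. Its flats are already square to the closing line. The tin wall is only about 58 mm to the right, so I'll part-close the fingers before going down.

Call:
carry_out(motion=[-0.002, -0.001, 0.015, 0, -0.1, -0.002, -0.001, 0.015, 0, -0.1, 0, 0, 0.02, 0, -0.1, 0, 0, 0.02, 0, -0.1, 0, 0, 0, 0, -0.1, 0, 0, 0, 0, -0.1, 0, 0, 0, 0, -0.1, 0, 0, 0, 0, -0.1], newtons=30)

```text
clock: 7.75
tool_pos: [0.5918, -0.2092, 0.2648]
tcp_rot: [-3.141, 0.002, -2.969]
contact_force: [-0.1, 0.4, 0.0]
finger_gap: 0.0489
grip_force: 0.0
```

```bash
python3 - <<'E'
from h import *
w=fix(snap('wrist','w6.png')); np.savez('pics/w6.png.npz',**w)
d=load('w5.png'); N=at(d,276.6,206.6,.03); print(N); goto([N[0],N[1],.025])
h=cv2.cvtColor(w['frame'],cv2.COLOR_RGB2HSV);m=((h[...,0]>12)&(h[...,0]<32)&(h[...,1]>90)).astype(np.uint8)
_,_,st,c=cv2.connectedComponentsWithStats(m)
print([(x.round(),s) for x,s in zip(c[1:],st[1:]) if s[4]>300], proj(w,N),arm.sense()['finger_gap'])
E
```

```text
[ 0.591  -0.2079  0.03  ]
clock 7.8 grasp [ 0.592  -0.2093  0.1007] shift tool [0.0009 0.0016 0.0757] R [-0.9852 -0.1714 -0.1714  0.9852]
[(array([282., 123.]), array([    0,     0,   560,   293, 88011], dtype=int32)), (array([279., 218.]), array([ 260,  195,   40,   51, 1103], dtype=int32)), (array([383., 308.]), array([370, 275,  23,  64, 696], dtype=int32)), (array([171., 309.]), array([163, 280,  21,  59, 659], dtype=int32)), (array([ 55., 344.]), array([ 44, 320,  22,  48, 493], dtype=int32)), (array([336., 357.]), array([ 168,  320,  346,   53, 8502], dtype=int32))] [279.5035 226.0008] 0.0479958140563459
```

Call:
carry_out(motion=[0.001, 0.001, 0.02, 0, -0.1, 0, 0, 0.02, 0, -0.1, 0, 0, 0.02, 0, -0.1, 0, 0, 0.015, 0, -0.1, 0, 0, 0, 0, -0.1, 0, 0, 0, 0, 1, 0, 0, 0, 0, 1, 0, 0, 0, 0, 1, 0, 0, 0, 0, 1, 0, 0, 0, 0, 1, 0, 0, 0, 0, 1])

```text
clock: 8.9
tool_pos: [0.5904, -0.2084, 0.1892]
tcp_rot: [-3.141, 0.001, -2.969]
contact_force: [-0.1, 0.5, 3.8]
finger_gap: 0.0277
grip_force: 29.9
```

Call:
carry_out(motion=[0, 0, -0.02, 0, 1, 0, 0, -0.04, 0, 1, 0, 0, -0.04, 0, 1, 0, 0, -0.02, 0, 1, 0.014, 0.038, 0, 0, 1, 0.014, 0.038, 0, 0, 1, 0.014, 0.038, 0, 0, 1, 0.014, 0.038, 0, 0, 1, 0.014, 0.037, 0, 0, 1, 0.014, 0.037, 0, 0, 1, 0, 0, 0, 0, 1, 0, 0, 0, 0, 1])

```text
clock: 10.1
tool_pos: [0.4684, 0.0005, 0.3088]
tcp_rot: [3.142, 0.0, -2.967]
contact_force: [1.0, 0.5, -0.7]
finger_gap: 0.0279
grip_force: 29.9
```

```bash
python3 - <<'E'
from h import *
w=fix(snap('wrist','w7.png')); np.savez('pics/w7.png.npz',**w)
s=arm.sense();print(s['finger_gap'],s['grip_force'])
goto([.468,0,.03])
im=np.ascontiguousarray(w['frame'][:,:,::-1])
for t in np.linspace(0,2*np.pi,60):
    p=proj(w,[.468+.055*np.cos(t),.055*np.sin(t),.026]); cv2.circle(im,tuple(int(x) for x in p),1,(255,0,255),-1)
cv2.imwrite('pics/w7o.png',im)
E
```

```text
0.028017425286871542 29.91829680860974
clock 10.15 grasp [ 0.469  -0.0005  0.1448] shift tool [0.001  0.0007 0.1148] R [-0.9852 -0.1714 -0.1714  0.9852]
```

View pics/w7o.png

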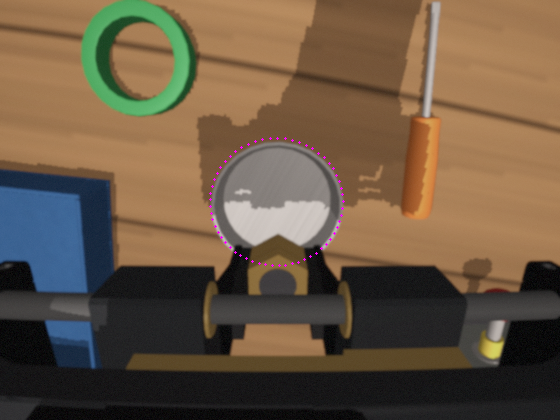

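The dish matches the overlay, with its rim centre at about (278,201), and the nut is held above it. I'll lower it and open only part way so the fingers stay inside the dish.

Call:
carry_out(motion=[0, 0, 0.03, 0, 1, 0, 0, 0.03, 0, 1, 0, 0, 0.03, 0, 1, 0, 0, 0.02, 0, 1, 0, 0, 0.008, 0, 1, 0, 0, 0, 0, 1, 0, 0, 0, 0, -0.05, 0, 0, 0, 0, -0.05, 0, 0, 0, 0, -0.05, 0, 0, 0, 0, -0.05, 0, 0, 0, 0, -0.05])

```text
clock: 11.25
tool_pos: [0.4688, -0.0001, 0.191]
tcp_rot: [3.142, 0.001, -2.969]
contact_force: [0.0, -0.8, 0.6]
finger_gap: 0.045
grip_force: 0.0
```

Call:
carry_out(motion=[0, 0, -0.02, 0, -0.05, 0, 0, -0.04, 0, -0.05, 0, 0, -0.04, 0, -0.05, 0, 0, -0.04, 0, -1, 0, 0, -0.04, 0, -1, 0, 0, 0, 0, -1])

```text
clock: 11.85
tool_pos: [0.4702, -0.0002, 0.3761]
tcp_rot: [-3.141, 0.012, -2.969]
contact_force: [1.2, 0.7, 0.2]
finger_gap: 0.0622
grip_force: 0.0
```

```bash
python3 - <<'E'
from h import *
u=np.array([np.cos(.172),np.sin(.172),0]); goto(np.array([.535,.208,.05])-.0205*u,np.pi+.172)
w=fix(snap('wrist','w8.png')); np.savez('pics/w8.png.npz',**w); b=snap('side','d8.png')
cv2.imwrite('pics/c8.png',np.vstack([cv2.resize(w['frame'][:,:,::-1],(400,300)),cv2.resize(b['frame'][100:280,140:380,::-1],(400,300))]))
E
```

```text
clock 11.85 grasp [0.4721 0.0001 0.2121] shift tool [-0.0751  0.1942  0.1629] R [-0.9851 -0.1713 -0.1713  0.9852]
turn 0.00020113289817036417 q7 1.6832282918645343
```

View pics/c8.png

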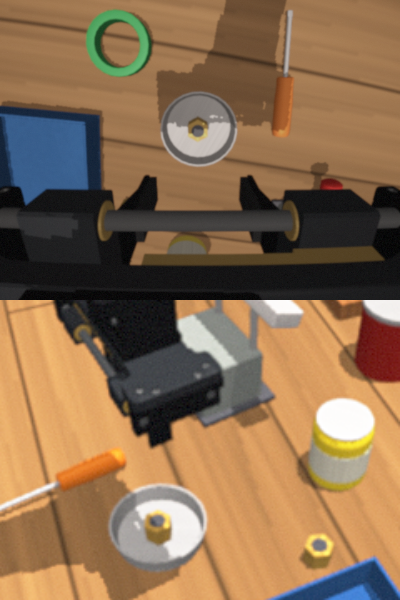

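The nut lies free in the dish, at (198,128) in the upper view and (157,527) in the lower. Now back to the knob.

Call:
carry_out(motion=[-0.015, 0.039, 0, 0, -1, -0.015, 0.039, 0, 0, -1, -0.015, 0.039, 0, 0, -1, -0.015, 0.039, 0, 0, -1, -0.015, 0.038, 0, 0, -1, 0, 0, 0.03, 0, -1, 0, 0, 0.03, 0, -1, 0, 0, 0, 0, -1, 0, 0, 0, 0, -1], newtons=40)

```text
clock: 12.85
tool_pos: [0.5091, 0.2036, 0.3095]
tcp_rot: [-3.141, -0.003, -2.97]
contact_force: [0.2, -1.1, 0.5]
finger_gap: 0.0869
grip_force: 0.0
```

```bash
python3 - <<'E'
from h import *
w=fix(snap('wrist','w9.png'))
u=np.array([np.cos(.172),np.sin(.172),0]);T=np.array([.535,.208,.05])-.0205*u; goto(T,np.pi+.172)
h=cv2.cvtColor(w['frame'],cv2.COLOR_RGB2HSV);m=(((h[...,0]<6)|(h[...,0]>174))&(h[...,1]>180)&(h[...,2]>80)).astype(np.uint8)
_,_,st,c=cv2.connectedComponentsWithStats(m); print([(x.round(1),s) for x,s in zip(c[1:],st[1:]) if s[4]>80],proj(w,T),arm.sense()['finger_gap'])
E
```

```text
clock 12.9 grasp [0.5096 0.2036 0.1468] shift tool [-0.0054 -0.      0.0968] R [-0.9853 -0.1708 -0.1708  0.9853]
turn -0.00030811336166713943 q7 1.2945735063506345
[(array([276.9, 223. ]), array([259, 208,  37,  31, 981], dtype=int32))] [277.4447 223.8862] 0.08692320826977908
```

Call:
carry_out(motion=[-0.005, 0, 0.025, 0, -1, 0, 0, 0.03, 0, -1, 0, 0, 0.03, 0, -1, 0, 0, 0.012, 0, -1, 0, 0, 0, 0, 1, 0, 0, 0, 0, 1, 0, 0, 0, 0, 1, 0, 0, 0, 0, 1, 0, 0, 0, 0, 1, 0, 0, 0, 0, 1, 0, 0, 0, 0, 1, 0, 0, 0, 0, 1])

```text
clock: 14.1
tool_pos: [0.5143, 0.2047, 0.2138]
tcp_rot: [-3.142, -0.0, -2.969]
contact_force: [0.5, -2.1, -0.1]
finger_gap: 0.0314
grip_force: 2.1
```

Call:
carry_out(motion=[0, 0, 0, 0, 1, 0, 0, 0, 0, 1, 0, 0, 0, 0, 1])

```text
clock: 14.4
tool_pos: [0.5144, 0.2042, 0.2137]
tcp_rot: [-3.141, -0.0, -2.97]
contact_force: [0.2, -3.1, 1.3]
finger_gap: 0.0283
grip_force: 39.9
```

Call:
carry_out(motion=[-0.004, 0, 0, 0, 1, -0.004, 0, 0, 0, 1, -0.004, 0, 0, 0, 1, -0.004, 0, 0, 0, 1, -0.004, 0, 0, 0, 1, -0.002, 0, 0, 0, 1, 0, 0, 0, 0, 1, 0, 0, 0, 0, 1])

```text
clock: 15.2
tool_pos: [0.5349, 0.208, 0.2136]
tcp_rot: [-3.141, -0.005, -2.969]
contact_force: [-4.3, -3.7, 5.9]
finger_gap: 0.0282
grip_force: 40.0
```

Call:
carry_out(motion=[0.002, 0, 0, 0, -1, 0, 0, 0, 0, -1, 0, 0, 0, 0, -1, 0, 0, 0, 0, -1, 0, 0, 0, 0, -1, 0, 0, -0.01, 0, -1, 0, 0, -0.03, 0, -1, 0, 0, -0.04, 0, -1, 0, 0, -0.04, 0, -1, 0, 0, -0.04, 0, -1, 0, 0, 0, 0, -1, 0, 0, 0, 0, -1])

```text
clock: 16.4
tool_pos: [0.534, 0.2081, 0.3754]
tcp_rot: [3.141, 0.003, -2.969]
contact_force: [-1.5, -0.1, -0.8]
finger_gap: 0.0871
grip_force: 0.0
```

```bash
python3 - <<'E'
from h import *
b=snap('side','d10.png')
cv2.imwrite('pics/c10.png',cv2.resize(b['frame'][80:290,130:410,::-1],(720,540),interpolation=cv2.INTER_CUBIC))
E
```

```text
(no output)
```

View pics/c10.png

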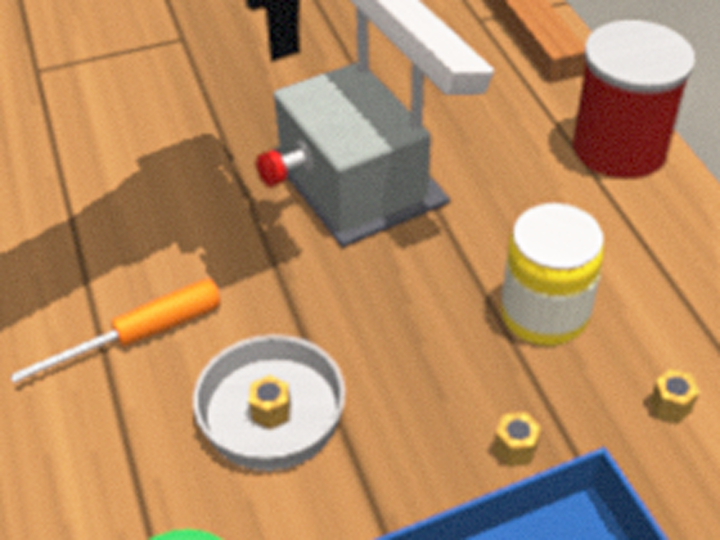

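The knob at (272,167) is home with no collar showing. The nut at (269,400) lies in the dish, the bystanders in view (can and screwdriver) are where they were, and the gripper is clear.

```bash
python3 -c "
from cell import arm
print(arm.close_job())"
```

```text
the job is handed in; nothing more can be done
None
```

The lamp was switched on, the brass nut was moved from the tin into the dish and let go, and the lamp was then switched off; the job was handed in at about 16.5 s of the 61 s allowed, and no verdict came back.

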